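Send the vial carriers home and close the gate

TASK

Three vial carriers stand in a row in the short metal track in front of the right-hand fraction collector. Pushing only on the rear carrier, slide the row along the track as one train until it is fully home against the end stop, then push the swinging gate fully shut across the track behind it. Only push with the fingers: do not pick up or lift anything, keep the row together, and leave everything else where it is.

Things in the scene. Friction and masses are not known exactly. Their poses are not given: they have to be found in the camera images.
- track: fixed aluminium track, 210 mm long, 47 wide; origin under its middle at bench height. +x runs along it from the open entry end to the end stop (to the robot's left, within 0.2 rad of straight across), +y is the gate side (towards the robot). Channel floor 10 mm above the bench, side walls 4 thick, 39 apart, tops 18 mm above the bench. End stop: block from x = 93 to 105, top 36 mm above the bench
- stop_face (a point): middle of the face of the end stop that the front carrier must touch, 24 mm above the bench, at x = 93 mm on the track; fixed. With all three home the puck centres are 18, 54 and 90 mm before it.
- puck_front: carrier nearest the end stop: grey round puck, 36 mm diameter, 28 high, about 85 g, with a capped vial fixed upright in it (22 mm diameter, top 55 mm above the puck's foot); origin at the centre of its underside
- puck_middle: carrier in the middle of the row: grey round puck, 36 mm diameter, 28 high, about 85 g, with a capped vial fixed upright in it (22 mm diameter, top 55 mm above the puck's foot); origin at the centre of its underside
- puck_rear: carrier at the entry end, the one to push: grey round puck, 36 mm diameter, 28 high, about 85 g, with a capped vial fixed upright in it (22 mm diameter, top 55 mm above the puck's foot); origin at the centre of its underside. Its side is free from 18 to 38 mm above the bench. At first the row is 45 to 80 mm before home with gaps up to 2 mm; slides easily (about 1 N)
- gate (a joint): angle of the gate about its upright pivot, rad: 0 = fully shut, square across the track (its stop); 1.57 = open, lying along the outside of the track and pointing to the entry end; larger = swung farther outwards, limit 2.2. Stands at 1.65 to 2.1 at the start, stays where it is left; stiff hinge, about 0.04 N m.
- gate_pivot (a point): pivot axis of the gate, half-way up the gate arm (29 mm above the bench); at x = -24 mm, y = +32 mm on the track; fixed, pivot boss 16 mm diameter on a 19 mm high bracket
- gate_tip (a point): round free end of the gate arm, 54 mm from the pivot, half-way up. The arm is a dark steel bar 8 mm thick, from 21 to 37 mm above the bench. When shut it stands 5 mm behind the rear puck of a row that is home.
- puck_spare: spare carrier that stands on the bench just beyond the end stop, outside the track; leave it alone: grey round puck, 36 mm diameter, 28 high, about 85 g, with a capped vial fixed upright in it (22 mm diameter, top 55 mm above the puck's foot); origin at the centre of its underside
- petri: petri dish lying between the two fraction collectors, 59 mm diameter, 14 mm high; leave alone; origin under its centre
- forceps_1: steel forceps lying on the bench in front of the left-hand fraction collector, 128 mm long; leave alone; origin under the middle
- stopper_3: yellow stopper, 37 mm diameter, 30 mm high, at the left; leave alone; origin under its centre
- foil_ball: ball of crumpled foil, 46 mm, at the left; leave alone; origin at its underside

How it is judged:
On the way, in this order (a step that is already met when the one before it is completed fails the run):
1. the row is home against the end stop while the gate is still open (x of puck_front in the frame of track above 0.072 m and x of puck_middle in the frame of track above 0.036 m and x of puck_rear in the frame of track above 0 m and value of joint gate above 1.2 rad), for 0.2 s.
2. the gate is shut behind the row (value of joint gate below 0.08 rad), for 0.2 s.
At the end, for the whole second after the job is handed in: All three carriers stand upright and at rest in the track, each within 3 mm of its place in a tight row against the end stop; the gate is within 0.08 rad of fully shut; the spare carrier, petri dish, forceps, stopper and foil ball are within 25 mm of where they stood (x of puck_front in the frame of track above 0.072 m and x of puck_middle in the frame of track above 0.036 m and x of puck_rear in the frame of track above 0 m and angle between each of puck_front, puck_middle, puck_rear's own z axis and vertical below 0.1 rad and z of each of puck_front, puck_middle, puck_rear in the frame of track below 0.014 m and y of puck_front in the frame of track between -0.006 and 0.006 m and linear speed of each of puck_front, puck_middle, puck_rear below 0.01 m/s and y of puck_middle in the frame of track between -0.006 and 0.006 m and y of puck_rear in the frame of track between -0.006 and 0.006 m and value of joint gate below 0.08 rad and distance of each of puck_spare, petri, forceps_1, stopper_3, foil_ball from where it was at the start of the episode below 0.025 m); the robot touches nothing.
It fails at once if a carrier of the row was lifted or tipped (height (world z) of any of puck_front, puck_middle, puck_rear above 0.018 m or angle between any of puck_front, puck_middle, puck_rear's own z axis and vertical above 0.35 rad).
It fails at once if the robot touched the front or middle carrier: only the rear one may be pushed (contact force between any of the fingers, the arm and puck_front above 1 N or contact force between any of the fingers, the arm and puck_middle above 1 N).
It fails at once if the row was torn apart (a gap of more than 10 mm) (horizontal distance between puck_front and puck_middle above 0.046 m or horizontal distance between puck_middle and puck_rear above 0.046 m).
It fails at once if something else was lifted or knocked away (distance of any of puck_spare, petri, forceps_1, stopper_3, foil_ball from where it was at the start of the episode above 0.04 m).
It also fails if it takes over 48 s, if anything falls off the work surface, if the arm or the gripper's body presses on something with over 40 N, if the wrist force passes 120 N, or if a joint passes its speed limit or range.

ROBOT

A 6-joint arm with a two-finger parallel gripper is mounted at the origin on a cart in front of the work surface, level with it; the furniture and walls round the work are solid. World frame = base frame: x ahead of the robot, y to its left, z up, the work surface at z = 0. Lengths are in m, angles in rad, forces in N, time in s.
With the tool pointing down it reaches from about 0.25 to 0.775 m from the base axis. Payload 4 kg.
Tool frame: the origin (TCP) lies midway between the tips of the shut fingers; the grasp point (between the pads) lies 19 mm behind it (robot.grasp_offset is the distance from the TCP to the grasp point, in m); z points along the fingers, y is the direction in which the jaws open and shut (so a half turn about z gives the same grasp; the last joint's range is limited). The gripper opens to 94 mm and grips with 3 to 60 N. Pads are 16 mm wide; open, the fingers measure 119 mm over their backs; the gripper's body (75 mm by 177 mm) begins 78 mm behind the grasp point.
Start: joints at [-1.324, 0.087, 1.371, -0, 1.684, -0.103], TCP at [0.188, -0.517, 0.206] pointing down, gripper open.
Joint ranges: [-3.1, 3.1], [-0.76, 2.03], [0.27, 2.55], [-1.08, 4.22], [0.17, 2.65], [-2.57, 2.57]. Speed limits (rad/s): [2.79, 2.79, 3.14, 3.14, 3.14, 3.14].

INTERFACE

Orientations are given as [roll, pitch, yaw] about the fixed x, y, z axes, in that order (R = Rz(yaw) Ry(pitch) Rx(roll)).
In Python, from bench import status, viewer, order, robot gives the robot as it stands. The module is installed in compiled form; this text tells all that it offers.
- The arm moves only by the tool move_arm, never from a script. Its argument "targets" is a list of rows, each a list of 3 entries, a list of its own where there are three numbers: the shift along the tool's x, y, z in mm, then the turn, a rotation vector about the tool's x, y, z in degrees, then the opening, from -1 (shut) to 1 (fully open). A call has 1 to 20 rows; each row is the pose to reach, as a shift and turn from the pose commanded when the call began, along the tool's axes at that moment; what a row does not reach only later rows make up. A row lasts 1/8 s, in which the tool goes at most 62.5 mm and 10.7 degrees, less where a joint would pass 70% of its speed; a pose out of reach is approached as far as the arm can. A call with a gripper value outside its range is refused whole. The fingers move at their own pace and stop on an object; the grip force is fixed at half the most. Time passes only in rows, so rows that repeat a pose let the fingers close. It gives the time, the measured TCP pose, the force and the opening at its end, in the units of the state.
- status.get_obs(): the state, without advancing time (a new reading comes with each control period).
- viewer.snapshot(name): name is "scene" or "top"; returns the picture (480x640x3 uint8, red, green, blue); there is no depth.
- viewer.camera_model(name): a dict with "K" (3x3 intrinsics, pixels), "xyz" and "attitude" of the camera in the world. Camera axes: x right, y up, looking along -z (the intrinsics and any distortion apply to the point x, -y, -z); pixel columns grow to the right and rows downward; lengths in m; the calibration is good to about 2 mm. A picture is of the moment at which its call begins. camera_model takes no time and is no camera call.
- order.close_job(): hands the job in, once; it reports no verdict.
The state is a dict: "time": time; "joint_positions": joint angles; "qvel": joint speeds; "joint_torque": joint torques, N m; "tool_pos": TCP position; "ee_rot": TCP orientation; "wrist_force": force on the tool from outside, world axes, zero at the start; "wrist_torque": the same for the moment, N m; "width": finger opening in m.
Only numpy, scipy, OpenCV 4.12 (cv2) and the standard library are available. Lean on these libraries where they do the work, as an engineer would, in place of code of your own. Each camera call takes 0.05 s, during which the arm holds its last target. There are 200 camera calls.

## Working session

There is one attempt and no reset: what is moved stays moved. The work goes in short steps, Python scripts to look and compute and a tool call to move; the robot and the scene stay as the last step left them, time stands still between calls to the robot, and variables do not carry over. Pictures are saved under pics/ and viewed, about 8 in all and at most 12, crops included, and the job is handed in when it is done.

Besides the shell and the picture viewer there is one more tool, called after "Emit:" as name(argument=value, ...), one argument or row to a line, values as JSON. move_arm: Moves the arm, as the interface text tells. Its arguments: {"type":"object","properties":{"targets":{"type":"array"}},"required":["targets"]}

```bash
mkdir -p pics
python3 - <<'E'
from bench import status, viewer, order, robot
import cv2,numpy as np
for n in("scene","top"):
    cv2.imwrite(f"pics/{n}0.png",viewer.snapshot(n)[:,:,::-1]); print(n,viewer.camera_model(n))
o=status.get_obs(); print({k:np.round(v,4) for k,v in o.items()})
E
```

```text
scene {'K': array([[606.08093595,   0.        , 323.54086563],
       [  0.        , 606.08093595, 236.34877004],
       [  0.        ,   0.        ,   1.        ]]), 'xyz': array([ 0.12748952, -0.66900755,  1.06597634]), 'attitude': array([ 0.7109902 , -0.01828162, -0.48461215])}
top {'K': array([[444.92623253,   0.        , 314.07869283],
       [  0.        , 444.92623253, 233.10570755],
       [  0.        ,   0.        ,   1.        ]]), 'xyz': array([0.4533327 , 0.08351352, 0.95835289]), 'attitude': array([ 0.1032953 , -0.01604699, -1.54481535])}
{'time': np.float64(0.1), 'joint_positions': array([-1.3241,  0.0879,  1.3721, -0.    ,  1.6836, -0.1031]), 'qvel': array([-0.0002, -0.0012, -0.004 , -0.0008, -0.0001, -0.0008]), 'joint_torque': array([ 1.60000e-03, -3.41253e+01, -3.03302e+01,  7.20000e-02,
        3.04000e-02, -1.00000e-04]), 'tool_pos': array([ 0.1883, -0.5162,  0.2044]), 'ee_rot': array([-3.1395e+00, -2.0000e-04,  3.4980e-01]), 'wrist_force': array([-0.5581, -0.9022, -0.1666]), 'wrist_torque': array([ 0.0221, -0.0227, -0.0004]), 'width': np.float64(0.0938)}
```

View pics/top0.png

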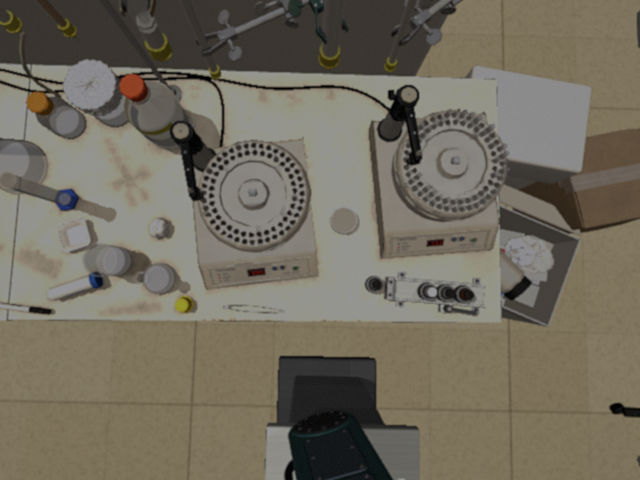

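View pics/scene0.png

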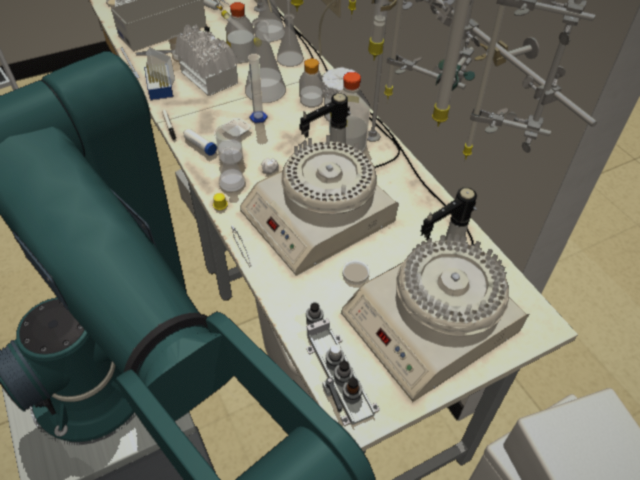

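The top view shows the track from (385,288) to about (485,297). The three pucks are near (430,291), (447,293) and (464,295), the spare is at (374,284) and the gate arm runs around (445–478,309). I'll enlarge both views.

Run:
```python
import cv2,numpy as np
a=cv2.imread("pics/top0.png")[262:327,355:505]; b=cv2.imread("pics/scene0.png")[290:440,290:400]
a=cv2.resize(a,None,fx=5.3,fy=5.3,interpolation=cv2.INTER_CUBIC)
cv2.imwrite("pics/c1.png",a)
cv2.imwrite("pics/c2.png",cv2.resize(b,None,fx=4,fy=4,interpolation=cv2.INTER_CUBIC))
```

```text
(no output)
```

View pics/c1.png

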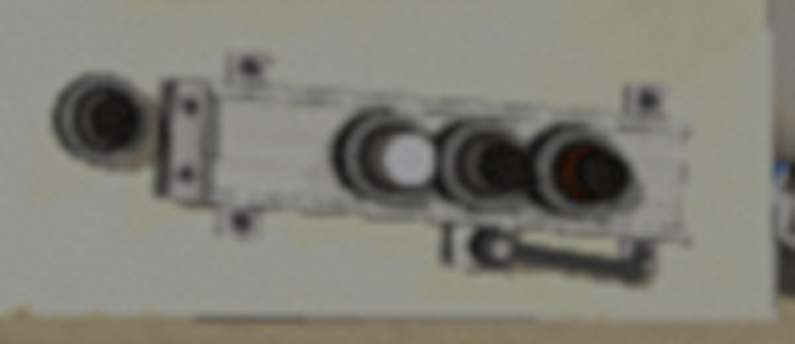

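View pics/c2.png

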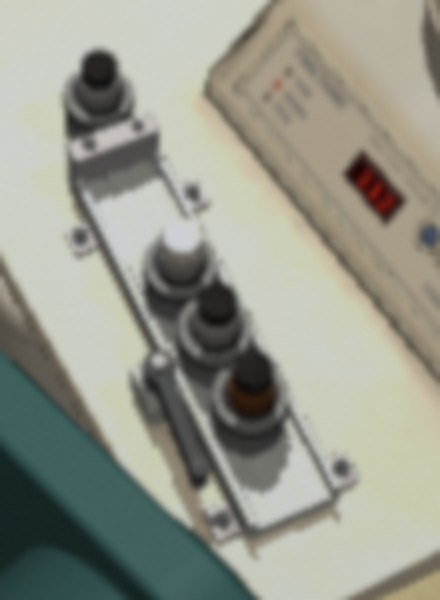

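```bash
cat > h.py <<'E'
import numpy as np,cv2
from scipy.spatial.transform import Rotation as R
from scipy.optimize import least_squares
from bench import status, viewer, order, robot
C={n:viewer.camera_model(n) for n in("scene","top")}
def proj(n,P):
    c=C[n]; q=(np.atleast_2d(P)-c["xyz"])@R.from_euler("xyz",c["attitude"]).as_matrix()
    q=q*[1,-1,-1]; p=q@c["K"].T; return p[:,:2]/p[:,2:]
def t2w(s,P):
    P=np.atleast_2d(P)/1000; c,k=np.cos(s[2]),np.sin(s[2])
    return np.c_[s[0]+c*P[:,0]-k*P[:,1],s[1]+k*P[:,0]+c*P[:,1],P[:,2]]
E
cat > fit.py <<'E'
from h import *
T=lambda a:(np.array(a)+.5)/5.3-.5+[355,262]
S=lambda a:(np.array(a)+.5)/4-.5+[290,290]
M=[[-105,-23.5,18],[-105,23.5,18],[105,-23.5,36],[93,-23.5,36],[93,23.5,36],[105,23.5,36],[-24,32,37]]
pt=T([[686,130],[686,240],[173,82],[213,84],[207,203],[168,197],[493,248]])
ps=S([[335,492],[250,530],[140,115],[158,135],[78,160],[68,142],[160,360]])
f=lambda s:np.r_[proj("top",t2w(s,M))-pt,proj("scene",t2w(s,M))-ps].ravel()
r=least_squares(f,[.35,-.2,np.pi/2],loss="soft_l1"); s=r.x; print(s); print(f(s).reshape(2,-1,2).round(1).tolist()); np.save("track.npy",s)
for nm,a,b in(("front",(408,160),(180,238)),("mid",(505,165),(217,298)),("rear",(604,174),(253,370))):
    g=lambda v:np.r_[proj("top",t2w(s,[[*v,65]]))-T(a),proj("scene",t2w(s,[[*v,65]]))-S(b)].ravel()
    q=least_squares(g,[0,0]);print(nm,q.x.round(1),q.fun.round(1), t2w(s,[[*q.x,65]]))
g=lambda th:np.r_[proj("top",t2w(s,[[-24-54*np.sin(th[0]),32-54*np.cos(th[0]),37]]))-T((645,262)),proj("scene",t2w(s,[[-24-54*np.sin(th[0]),32-54*np.cos(th[0]),37]]))-S((200,478))].ravel()
q=least_squares(g,[1.8]);print("gate",q.x,q.fun.round(1),t2w(s,[[-24-54*np.sin(q.x[0]),32-54*np.cos(q.x[0]),37],[-24,32,37]]))
E
python3 fit.py
```

```text
[ 0.43370231 -0.18872968  1.51067331]
[[[1.9, -1.0], [0.9, 0.6], [1.4, -0.6], [-0.4, -0.5], [-0.8, -0.1], [0.8, 0.5], [1.7, 0.5]], [[0.8, -1.4], [-1.0, -1.0], [2.2, -1.3], [0.2, -1.7], [-1.4, 0.1], [-1.3, -0.1], [-1.2, 0.9]]]
front [19.9  0.5] [ 1.2  0.2 -0.3 -1.3] [[ 0.43441283 -0.16886379  0.065     ]]
mid [-16.4  -1.3] [ 1.  -0.  -0.4 -0.9] [[ 0.43400047 -0.20513078  0.065     ]]
rear [-54.9  -0.8] [ 1.4  0.2 -0.4 -1.3] [[ 0.43124349 -0.24361998  0.065     ]]
gate [1.61373671] [-1.   1.2  0.1 -3.2] [[ 0.39476247 -0.26447699  0.037     ]
 [ 0.40031804 -0.21076353  0.037     ]]
```

```bash
cat >> h.py <<'E'
def mv(track_pts,yaw=None):
    "print tool shifts (mm) from the measured pose to TCP points in the track frame (mm), tool turn"
    o=status.get_obs(); s=np.load("track.npy"); A=R.from_euler("xyz",o["ee_rot"])
    d=(t2w(s,track_pts)-o["tool_pos"])*1000@A.as_matrix()
    print("shifts",d.round(1).tolist())
    G=R.from_euler("xyz",[np.pi,0,s[2]-np.pi/2 if yaw is None else yaw])
    print("turn deg",np.degrees((A.inv()*G).as_rotvec()).round(2)); here()
def here():
    o=status.get_obs(); s=np.load("track.npy"); p=o["tool_pos"]-[s[0],s[1],0]
    c,k=np.cos(s[2]),np.sin(s[2]); print("t",o["time"],"track mm",np.round([c*p[0]+k*p[1],-k*p[0]+c*p[1],p[2]],4)*1000,"F",o["wrist_force"].round(1),"w",o["width"].round(4))
E
python3 -c "
from h import *
mv([[-108,0,120],[-108,0,60],[-108,0,24]])"
```

```text
shifts [[299.7, -124.3, 84.7], [299.7, -124.2, 144.7], [299.6, -124.1, 180.7]]
turn deg [-1.200e-01  1.000e-02  2.349e+01]Traceback (most recent call last):
  File "<string>", line 3, in <module>
    mv([[-108,0,120],[-108,0,60],[-108,0,24]])
    ~~^^^^^^^^^^^^^^^^^^^^^^^^^^^^^^^^^^^^^^^^
  File "h.py", line 18, in mv
    print("turn deg",np.degrees((A.inv()*G).as_rotvec()).round(2)); here()
                                                                    ~~~~^^
  File "h.py", line 21, in here
    c,k=np.cos(s[2]),np.sin(s[2]); print("t",o["time"],"track mm",np.round([c*p[0]+k*p[1],-k*p[0]+c*p[1],p[2]],4)*1000,"F",o["wrist_force"].round(1),"w",o["width"].round(4))
                                                                                                                                                         ^^^^^^^^^^^^^^^^
AttributeError: 'float' object has no attribute 'round'
```

Emit:
move_arm(
  targets=[
    [[60,-25,0],[0,0,5],-1],
    [[120,-50,0],[0,0,10],-1],
    [[180,-75,0],[0,0,15],-1],
    [[240,-100,20],[0,0,20],-1],
    [[300,-124,40],[0,0,23.5],-1],
    [[300,-124,85],[0,0,23.5],-1],
    [[300,-124,85],[0,0,23.5],-1],
    [[300,-124,85],[0,0,23.5],-1],
    [[300,-124,85],[0,0,23.5],-1],
    [[300,-124,85],[0,0,23.5],-1],
  ],
)

```text
time: 1.35
tool_pos: [0.428, -0.2989, 0.1224]
ee_rot: [3.139, -0.003, -0.062]
wrist_force: [0.6, 0.5, -1.1]
width: 0.0004
```

```bash
sed -i 's/o\["width"\].round(4)/round(o["width"],4)/' h.py; python3 -c "
from h import *
mv([[-108,0,60],[-108,0,24]])
cv2.imwrite('pics/t1.png',cv2.resize(viewer.snapshot('top')[250:340,350:510,::-1],None,fx=5,fy=5,interpolation=cv2.INTER_CUBIC))"
```

```text
shifts [[-1.2, -2.5, 62.4], [-1.2, -2.5, 98.4]]
turn deg [ 0.13 -0.15 -0.11]
t 1.35 track mm [-110.3   -1.   122.4] F [ 0.6  0.5 -1.1] w 0.0004
```

View pics/t1.png

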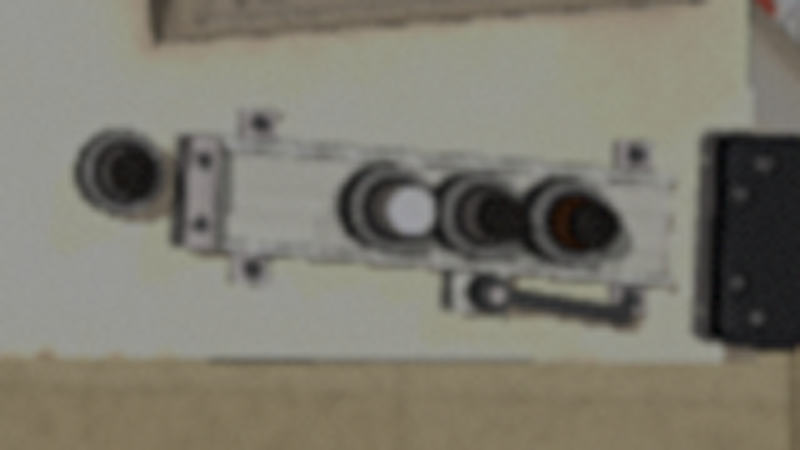

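Emit:
move_arm(
  targets=[
    [[-1,0,40],[0,0,0],-1],
    [[-1,0,80],[0,0,0],-1],
    [[-1,0,98],[0,0,0],-1],
    [[-1,0,98],[0,0,0],-1],
    [[-1,0,98],[0,0,0],-1],
  ],
)

```text
time: 2.02
tool_pos: [0.4279, -0.2984, 0.0244]
ee_rot: [3.139, -0.003, -0.06]
wrist_force: [-0.1, 0.5, 0.3]
width: 0.0005
```

```bash
python3 -c "
from h import *
mv([[-90,0,24],[-28,0,24]])
cv2.imwrite('pics/s1.png',cv2.resize(viewer.snapshot('scene')[280:440,290:420,::-1],None,fx=3.7,fy=3.7,interpolation=cv2.INTER_CUBIC))"
```

```text
shifts [[-0.9, -19.8, 0.3], [-0.9, -81.8, 0.2]]
turn deg [ 0.12 -0.15 -0.02]
t 2.025 track mm [-109.8   -0.8   24.4] F [-0.1  0.5  0.3] w 0.0005
```

View pics/s1.png

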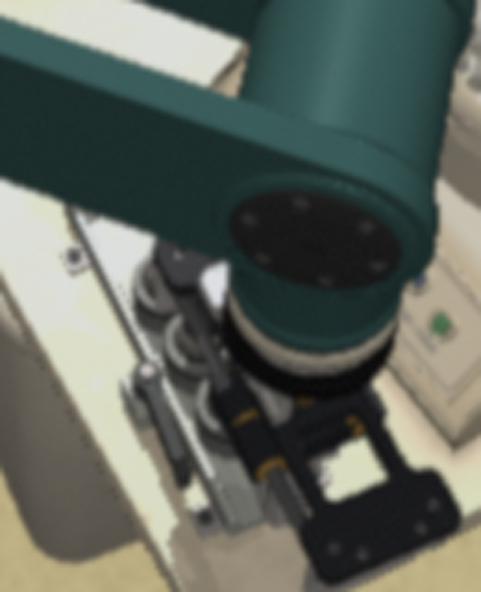

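Emit:
move_arm(
  targets=[
    [[-1,-6,0],[0,0,0],-1],
    [[-1,-12,0],[0,0,0],-1],
    [[-1,-18,0],[0,0,0],-1],
    [[-1,-21,0],[0,0,0],-1],
    [[-1,-24,0],[0,0,0],-1],
    [[-1,-27,0],[0,0,0],-1],
    [[-1,-30,0],[0,0,0],-1],
    [[-1,-33,0],[0,0,0],-1],
    [[-1,-36,0],[0,0,0],-1],
    [[-1,-39,0],[0,0,0],-1],
    [[-1,-42,0],[0,0,0],-1],
    [[-1,-45,0],[0,0,0],-1],
    [[-1,-48,0],[0,0,0],-1],
    [[-1,-51,0],[0,0,0],-1],
    [[-1,-54,0],[0,0,0],-1],
    [[-1,-57,0],[0,0,0],-1],
    [[-1,-60,0],[0,0,0],-1],
    [[-1,-63,0],[0,0,0],-1],
    [[-1,-66,0],[0,0,0],-1],
    [[-1,-69,0],[0,0,0],-1],
  ],
)

```text
time: 4.58
tool_pos: [0.43, -0.2282, 0.0225]
ee_rot: [3.141, -0.0, -0.06]
wrist_force: [-0.1, 0.0, 0.0]
width: 0.0007
```

```bash
python3 -c "
from h import *
mv([[-28,0,24]])
cv2.imwrite('pics/t2.png',cv2.resize(viewer.snapshot('top')[250:340,350:510,::-1],None,fx=5,fy=5,interpolation=cv2.INTER_CUBIC))"
```

```text
shifts [[1.3, -11.7, -1.5]]
turn deg [ 0.01 -0.   -0.01]
t 4.575 track mm [-39.7   1.3  22.5] F [-0.1  0.   0. ] w 0.0007
```

View pics/t2.png

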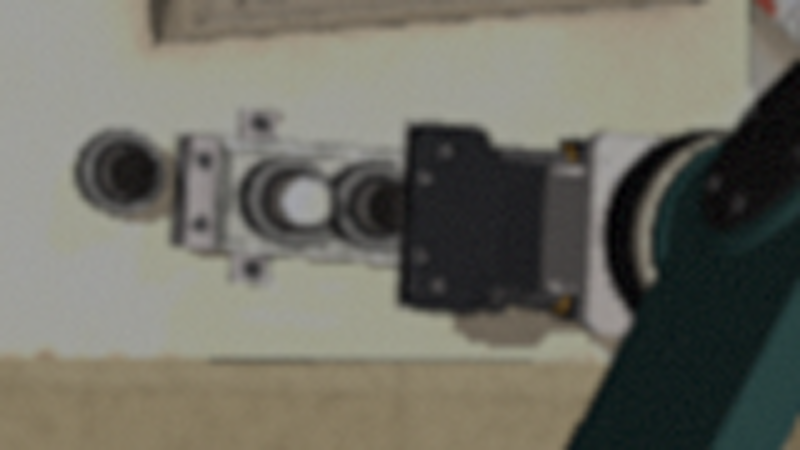

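Emit:
move_arm(
  targets=[
    [[0,-2,-0.5],[0,0,0],-1],
    [[0,-4,-1],[0,0,0],-1],
    [[0,-6,-1],[0,0,0],-1],
    [[0,-8,-1],[0,0,0],-1],
    [[0,-10,-1],[0,0,0],-1],
    [[0,-10,-1],[0,0,0],-1],
    [[0,-10,-1],[0,0,0],-1],
  ],
)

```text
time: 5.5
tool_pos: [0.4306, -0.2183, 0.0235]
ee_rot: [-3.141, -0.0, -0.06]
wrist_force: [-0.1, 0.3, 1.0]
width: 0.0006
```

Emit:
move_arm(
  targets=[
    [[0,-1,0],[0,0,0],-1],
    [[0,-1,0],[0,0,0],-1],
    [[0,-1,0],[0,0,0],-1],
  ],
)

```text
time: 5.88
tool_pos: [0.4307, -0.2175, 0.0235]
ee_rot: [3.141, -0.0, -0.06]
wrist_force: [-0.2, -0.6, 0.4]
width: 0.0006
```

Emit:
move_arm(
  targets=[
    [[0,-1,0],[0,0,0],-1],
    [[0,-1,0],[0,0,0],-1],
    [[0,-1,0],[0,0,0],-1],
  ],
)

```text
time: 6.25
tool_pos: [0.4307, -0.2164, 0.0235]
ee_rot: [-3.142, -0.0, -0.06]
wrist_force: [0.3, -0.8, 0.6]
width: 0.0005
```

Emit:
move_arm(
  targets=[
    [[0,-1,0],[0,0,0],-1],
    [[0,-1,0],[0,0,0],-1],
    [[0,-1,0],[0,0,0],-1],
  ],
)

```text
time: 6.62
tool_pos: [0.4308, -0.2154, 0.0235]
ee_rot: [-3.142, 0.0, -0.06]
wrist_force: [0.4, 0.2, 0.7]
width: 0.0004
```

Emit:
move_arm(
  targets=[
    [[0,-1,0],[0,0,0],-1],
    [[0,-1,0],[0,0,0],-1],
    [[0,-1,0],[0,0,0],-1],
  ],
)

```text
time: 7.0
tool_pos: [0.4309, -0.215, 0.0237]
ee_rot: [3.14, -0.0, -0.06]
wrist_force: [-0.6, -3.1, 0.9]
width: 0.001
```

Emit:
move_arm(
  targets=[
    [[0,-1,0],[0,0,0],-1],
    [[0,-1,0],[0,0,0],-1],
    [[0,-1,0],[0,0,0],-1],
  ],
)

```text
time: 7.38
tool_pos: [0.4312, -0.2148, 0.0239]
ee_rot: [3.139, -0.001, -0.06]
wrist_force: [-1.1, -4.5, -0.6]
width: 0.0007
```

Emit:
move_arm(
  targets=[
    [[0,-1.5,0],[0,0,0],-1],
    [[0,-1.5,0],[0,0,0],-1],
    [[0,-1.5,0],[0,0,0],-1],
  ],
)

```text
time: 7.75
tool_pos: [0.4316, -0.2146, 0.0244]
ee_rot: [3.136, -0.002, -0.061]
wrist_force: [0.1, -7.6, 0.2]
width: 0.0004
```

Emit:
move_arm(
  targets=[
    [[0,5,0],[0,0,0],-1],
    [[0,15,0],[0,0,0],-1],
    [[0,30,0],[0,0,0],-1],
    [[0,40,-30],[0,0,0],-1],
    [[0,60,-80],[0,0,0],-1],
    [[0,110,-100],[0,0,0],-1],
    [[0,160,-100],[0,0,0],-1],
    [[0,160,-100],[0,0,0],-1],
  ],
)

```text
time: 8.75
tool_pos: [0.4204, -0.3751, 0.1231]
ee_rot: [3.141, 0.0, -0.065]
wrist_force: [0.3, 0.0, -0.1]
width: 0.0007
```

```bash
python3 -c "
from h import *
here()
cv2.imwrite('pics/t3.png',cv2.resize(viewer.snapshot('top')[265:325,360:490,::-1],None,fx=6,fy=6,interpolation=cv2.INTER_CUBIC))"
```

```text
t 8.75 track mm [-186.8    2.   123.1] F [ 0.3  0.  -0.1] w 0.0007
```

View pics/t3.png

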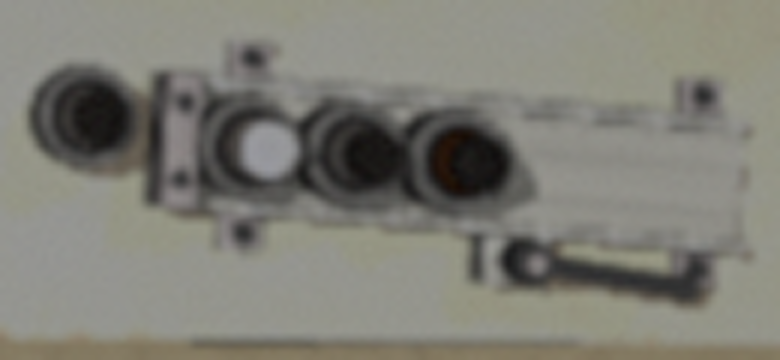

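The pictures show the row tight against the stop, with the front puck edge at about (205,150). The gate is still open, with its pivot at (528,260) and tip at (700,285). Next I'll plan the gate push.

```bash
cat > g.py <<'E'
from h import *
W=[]
for th in (1.8,1.57,1.35,1.15,.95,.75,.55,.4,.25,.12,.04,-.03):
    h=12.5*abs(np.cos(th))+8*abs(np.sin(th)); u=np.array([-np.sin(th),-np.cos(th)]); d=np.array([np.cos(th),-np.sin(th)])
    W.append([*(np.array([-24,32])+38*u-(4+h)*d),24])
W=np.array(W); print(W[:,:2].round(1).tolist())
mv(np.r_[[[-66,66,123],[-66,66,50],[-66,66,24]],W])
E
python3 g.py
```

```text
[[-57.7, 54.9], [-62.0, 44.0], [-64.3, 37.9], [-65.4, 31.5], [-65.3, 24.4], [-63.5, 16.9], [-59.9, 9.5], [-56.0, 4.3], [-50.9, -0.3], [-45.8, -3.6], [-42.3, -5.3], [-39.6, -6.5]]
shifts [[-64.4, -118.6, 0.0], [-64.3, -118.4, 73.0], [-64.3, -118.4, 99.0], [-53.2, -126.8, 99.0], [-42.3, -122.5, 99.0], [-36.2, -120.2, 99.0], [-29.8, -119.1, 99.0], [-22.7, -119.3, 99.0], [-15.2, -121.0, 99.0], [-7.8, -124.7, 99.0], [-2.6, -128.6, 99.0], [2.0, -133.7, 99.0], [5.3, -138.8, 99.0], [6.9, -142.3, 99.0], [8.1, -145.0, 99.0]]
turn deg [-0.08  0.04 -0.17]
t 8.8 track mm [-184.7    2.   122.8] F [ 0.7  0.2 -0.2] w 0.0004
```

Emit:
move_arm(
  targets=[
    [[-40,-30,0],[0,0,0],-1],
    [[-64,-70,0],[0,0,0],-1],
    [[-64,-118,0],[0,0,0],-1],
    [[-64,-118,40],[0,0,0],-1],
    [[-64,-118,80],[0,0,0],-1],
    [[-64,-118,99],[0,0,0],-1],
    [[-64,-118,99],[0,0,0],-1],
    [[-64,-118,99],[0,0,0],-1],
    [[-64,-118,99],[0,0,0],-1],
  ],
)

```text
time: 9.93
tool_pos: [0.3654, -0.2506, 0.0259]
ee_rot: [3.14, -0.002, -0.06]
wrist_force: [-0.5, 0.6, -0.6]
width: 0.0003
```

```bash
python3 g.py
```

```text
[[-57.7, 54.9], [-62.0, 44.0], [-64.3, 37.9], [-65.4, 31.5], [-65.3, 24.4], [-63.5, 16.9], [-59.9, 9.5], [-56.0, 4.3], [-50.9, -0.3], [-45.8, -3.6], [-42.3, -5.3], [-39.6, -6.5]]
shifts [[-1.3, 0.3, -97.1], [-1.5, 0.2, -24.1], [-1.6, 0.2, 1.9], [9.6, -8.1, 1.9], [20.5, -3.8, 1.9], [26.6, -1.6, 1.9], [33.0, -0.4, 1.9], [40.1, -0.6, 2.0], [47.6, -2.3, 2.0], [55.0, -5.9, 2.0], [60.2, -9.9, 2.0], [64.8, -14.9, 2.0], [68.1, -20.0, 2.0], [69.7, -23.5, 2.0], [70.9, -26.2, 2.0]]
turn deg [ 0.09 -0.13 -0.  ]
t 9.925 track mm [-65.8  64.4  25.9] F [-0.5  0.6 -0.6] w 0.0003
```

Emit:
move_arm(
  targets=[
    [[5,-3,1],[0,0,0],-1],
    [[10,-4,1],[0,0,0],-1],
    [[15,-4,1],[0,0,0],-1],
    [[20,-4,1],[0,0,0],-1],
    [[24,-3,1],[0,0,0],-1],
    [[27,-2,1],[0,0,0],-1],
    [[30,-1,1],[0,0,0],-1],
    [[33,-0.5,1],[0,0,0],-1],
    [[36.5,-0.5,1],[0,0,0],-1],
    [[40,-0.5,1],[0,0,0],-1],
    [[44,-1.5,1],[0,0,0],-1],
    [[48,-2.5,1],[0,0,0],-1],
    [[52,-4,1],[0,0,0],-1],
    [[55,-6,1],[0,0,0],-1],
    [[58,-8,1],[0,0,0],-1],
    [[60,-10,1],[0,0,0],-1],
    [[62.5,-12.5,1],[0,0,0],-1],
    [[65,-15,1],[0,0,0],-1],
    [[67,-18,1],[0,0,0],-1],
    [[68,-20,1],[0,0,0],-1],
  ],
)

```text
time: 12.42
tool_pos: [0.4339, -0.234, 0.0235]
ee_rot: [3.141, -0.0, -0.06]
wrist_force: [-1.7, -0.8, 0.1]
width: 0.0005
```

```bash
python3 -c "
from h import *
mv([[-40.5,-6,24.5]])"
```

```text
shifts [[3.1, -4.7, -1.0]]
turn deg [ 0.01 -0.02 -0.01]
t 12.425 track mm [-45.2  -2.9  23.5] F [-1.7 -0.8  0.1] w 0.0005
```

Next I'll close the last 5 mm in small steps and watch the force.

Emit:
move_arm(
  targets=[
    [[0.5,-1,0],[0,0,0],-1],
    [[1,-2,0],[0,0,0],-1],
    [[1.5,-3,0],[0,0,0],-1],
    [[1.5,-3,0],[0,0,0],-1],
  ],
)

```text
time: 12.92
tool_pos: [0.4355, -0.2312, 0.0235]
ee_rot: [-3.142, -0.0, -0.06]
wrist_force: [0.0, -0.3, -0.1]
width: 0.0008
```

Emit:
move_arm(
  targets=[
    [[0,-1,0],[0,0,0],-1],
    [[0,-1,0],[0,0,0],-1],
    [[0,-1,0],[0,0,0],-1],
  ],
)

```text
time: 13.3
tool_pos: [0.4356, -0.2302, 0.0235]
ee_rot: [3.142, -0.0, -0.06]
wrist_force: [-1.2, -0.3, 0.2]
width: 0.0002
```

Emit:
move_arm(
  targets=[
    [[0,-1,0],[0,0,0],-1],
    [[0,-1,0],[0,0,0],-1],
    [[0,-1,0],[0,0,0],-1],
  ],
)

```text
time: 13.68
tool_pos: [0.4356, -0.2293, 0.0236]
ee_rot: [3.141, -0.0, -0.06]
wrist_force: [1.6, -1.5, -0.8]
width: 0.0004
```

Emit:
move_arm(
  targets=[
    [[0,-1,0],[0,0,0],-1],
    [[0,-1,0],[0,0,0],-1],
    [[0,-1,0],[0,0,0],-1],
  ],
)

```text
time: 14.05
tool_pos: [0.4357, -0.2285, 0.0236]
ee_rot: [3.141, -0.001, -0.06]
wrist_force: [1.4, -2.3, -0.6]
width: 0.0007
```

```bash
python3 -c "
from h import *
here()"
```

```text
t 14.05 track mm [-39.6  -4.4  23.6] F [ 1.4 -2.3 -0.6] w 0.0007
```

Emit:
move_arm(
  targets=[
    [[0,-1,0],[0,0,0],-1],
    [[0,-1,0],[0,0,0],-1],
    [[0,-1,0],[0,0,0],-1],
  ],
)

```text
time: 14.42
tool_pos: [0.4357, -0.2284, 0.0237]
ee_rot: [3.139, -0.001, -0.06]
wrist_force: [-0.2, -4.6, -1.7]
width: 0.0006
```

Emit:
move_arm(
  targets=[
    [[0,-1,0],[0,0,0],-1],
    [[0,-1,0],[0,0,0],-1],
    [[0,-1,0],[0,0,0],-1],
  ],
)

```text
time: 14.8
tool_pos: [0.4357, -0.2284, 0.0237]
ee_rot: [3.137, -0.001, -0.061]
wrist_force: [-0.0, -7.3, -2.5]
width: 0.0003
```

Emit:
move_arm(
  targets=[
    [[0,-1,0],[0,0,0],-1],
    [[0,-1,0],[0,0,0],-1],
    [[0,-1,0],[0,0,0],-1],
  ],
)

```text
time: 15.18
tool_pos: [0.4357, -0.2283, 0.0237]
ee_rot: [3.135, -0.001, -0.061]
wrist_force: [0.9, -9.3, -3.4]
width: 0.0003
```

The finger stays put while the force climbs to 9 N, so the gate is on its stop. I'll retreat and check with a picture.

Emit:
move_arm(
  targets=[
    [[0,5,0],[0,0,0],-1],
    [[0,15,0],[0,0,0],-1],
    [[0,30,0],[0,0,0],-1],
    [[0,40,-30],[0,0,0],-1],
    [[0,60,-80],[0,0,0],-1],
    [[0,110,-100],[0,0,0],-1],
    [[0,150,-100],[0,0,0],-1],
    [[0,150,-100],[0,0,0],-1],
    [[0,150,-100],[0,0,0],-1],
  ],
)

```text
time: 16.3
tool_pos: [0.4262, -0.3746, 0.1228]
ee_rot: [-3.14, 0.001, -0.061]
wrist_force: [-0.8, 0.1, 0.2]
width: 0.0007
```

```bash
python3 -c "
from h import *
here()
cv2.imwrite('pics/t4.png',cv2.resize(viewer.snapshot('top')[265:325,360:490,::-1],None,fx=6,fy=6,interpolation=cv2.INTER_CUBIC))"
```

```text
t 16.3 track mm [-186.    -3.7  122.8] F [-0.8  0.1  0.2] w 0.0007
```

View pics/t4.png

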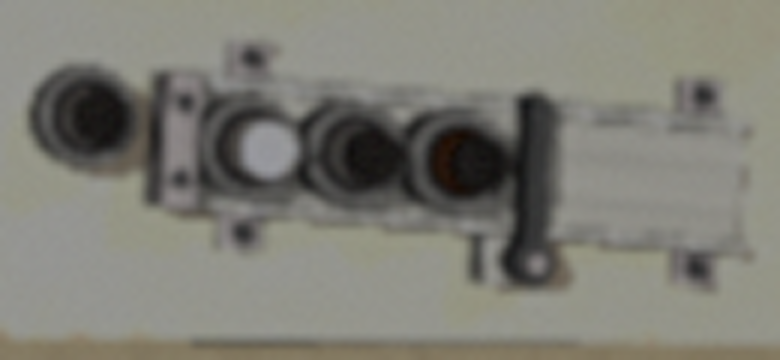

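The picture shows the gate across the track, from boss (530,262) to tip (535,100), and the row unchanged. I'll check its angle numerically against the projection.

Run:
```python
from h import *
s=np.load("track.npy"); im=cv2.cvtColor(cv2.imread("pics/t4.png"),cv2.COLOR_BGR2GRAY).astype(float)
cr=lambda P:(proj("top",t2w(s,P))-[360,265]+.5)*6-.5
# arm centre-line from dark pixels per row
r=np.arange(110,235,5); c=[]
for y in r:
    w=np.clip(95-im[y,512:565],0,None); c.append(512+(w*np.arange(53)).sum()/w.sum())
print("measured dx/dy",np.polyfit(r,c,1).round(4), np.round(c[::4],1))
for th in(-.05,0,.05,.1):
    q=cr([[-24-a*np.sin(th),32-a*np.cos(th),37] for a in(10,50)]); print(th,((q[1]-q[0])[0]/(q[1]-q[0])[1]).round(4),q.round(0).tolist())
q=cr([[93,20,36],[93,-20,36],[-80,21.5,18],[80,21.5,18],[-80,-21.5,18],[80,-21.5,18]]);print(q.round(1).tolist())
```

```text
measured dx/dy [-5.610000e-02  5.395218e+02] [534.  533.7 529.6 527.3 528.8 528.4 527.3]
-0.05 -0.0045 [[538.0, 236.0], [539.0, 119.0]]
0 -0.0539 [[540.0, 236.0], [546.0, 119.0]]
0.05 -0.1037 [[541.0, 237.0], [553.0, 120.0]]
0.1 -0.1541 [[543.0, 237.0], [560.0, 121.0]]
[[200.3, 201.0], [208.1, 84.3], [681.5, 245.7], [227.1, 206.4], [687.4, 122.6], [235.2, 83.3]]
```

The measured angle comes out at about 0.00 rad, so the gate is shut. Handing in.

```bash
python3 -c "
from bench import order; print(order.close_job())"
```

```text
the job is handed in; nothing more can be done
None
```

I pushed the row home against the end stop by its rear carrier, shut the gate behind it, backed off, and handed the job in after about 16 s of robot time. No verdict was reported.

- **Row:** I pushed with the shut fingers until the carriers stopped moving and the force rose to about 7.6 N. The top picture then showed the three carriers tight against the stop with the gate still open.
- **Gate:** I pushed it from the robot side until it stopped moving and the force rose to about 9 N. In the last picture its slope is -0.056, against -0.054 predicted for fully shut, so its angle is about 0.00 rad.
- **Surroundings:** The wrist force was under 1 N after backing off, so the arm is clear of everything. The spare carrier has not moved in the last picture. I did not look again at the petri dish, forceps, stopper and foil ball, but the arm worked only around the track.
- **Disagreements:** The track position fitted from the two cameras was off by 1–2 pixels (about 2–4 mm). The push contacts came within about 1.5 mm of where that fit put them.

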